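# Make up a setter row on a kiln shelf and load it with round-footed jars

### The job

Before loading any jar, open a gap in the middle of the tight row of setters on the kiln shelf and put the big terracotta setter into it, so that all five stand flat in one line, two small ones either side of it. Then seat the big banded jar in the big setter and every small black jar in a small setter, one each, any order, upright and fully home in its dish. Lower the jars gently so that nothing is chipped, and leave the glaze jar, the bowl and the kiln post where they are.

Things in the scene. Friction and masses are not known exactly. Their poses are not given: they have to be found in the camera images.
- shelf_top (a point): Fixed cream kiln shelf, slab 90 mm (x) by 433 mm (y), 15 mm thick, carrying the row of setters. Point: middle of its top face, 15 mm above the bench; the row runs along its y axis through this point, z up. A fixed brick stop, 30 mm high, 60 mm deep in x, closes each end of the row, inner faces at y = +-181.5 mm.
- setter_A_mid (a point): Outermost setter at the shelf's +y end: octagonal off-white ceramic setter, 62 mm across flats, 34 mm high, 0.22 kg, loose. Point: its centre, 17 mm above its underside; x and y axes point at flats, z up. Coaxial dish in its top, 53 mm wide at the rim, straight taper to 27 mm, 19 mm deep; a small jar centres itself in it, its middle then 38.6 mm above this point.
- setter_B_mid (a point): Second setter, between A and C: octagonal off-white ceramic setter, 62 mm across flats, 34 mm high, 0.22 kg, loose. Point: its centre, 17 mm above its underside; x and y axes point at flats, z up. Coaxial dish in its top, 53 mm wide at the rim, straight taper to 27 mm, 19 mm deep; a small jar centres itself in it, its middle then 38.6 mm above this point.
- setter_C_mid (a point): Third setter, between B and D: octagonal off-white ceramic setter, 62 mm across flats, 34 mm high, 0.22 kg, loose. Point: its centre, 17 mm above its underside; x and y axes point at flats, z up. Coaxial dish in its top, 53 mm wide at the rim, straight taper to 27 mm, 19 mm deep; a small jar centres itself in it, its middle then 38.6 mm above this point.
- setter_D_mid (a point): Outermost setter at the shelf's -y end: octagonal off-white ceramic setter, 62 mm across flats, 34 mm high, 0.22 kg, loose. Point: its centre, 17 mm above its underside; x and y axes point at flats, z up. Coaxial dish in its top, 53 mm wide at the rim, straight taper to 27 mm, 19 mm deep; a small jar centres itself in it, its middle then 38.6 mm above this point.
- setter_big_mid (a point): The big terracotta-coloured setter, at first on the bench: octagonal, 70 mm across flats, 38 mm high, 0.28 kg, loose. Point: its centre, 19 mm above its underside; x and y axes point at flats, z up. Coaxial dish in its top, 64 mm wide at the rim, straight taper to 29 mm, 26 mm deep; the big jar centres itself in it, its middle then 36.7 mm above this point.
- jar_big_mid (a point): The big closed jar: glossy black cylinder 59 mm across, 86 mm high, terracotta-coloured band near the top, white disc on top, 0.34 kg, upright on a foot that tapers outward from 27 mm across at the bottom to 59 mm across 22 mm up. Point: its centre, 43 mm above its underside; z along its axis, up.
- jar_1_mid (a point): Small closed jar: glossy black cylinder 48 mm across, 80 mm high, white disc on top, 0.25 kg, upright on a foot that tapers outward from 26 mm across at the bottom to 48 mm across 15 mm up. Point: its centre, 40 mm above its underside; z along its axis, up. May be absent.
- jar_2_mid (a point): Small closed jar: glossy black cylinder 48 mm across, 80 mm high, white disc on top, 0.25 kg, upright on a foot that tapers outward from 26 mm across at the bottom to 48 mm across 15 mm up. Point: its centre, 40 mm above its underside; z along its axis, up. May be absent.
- jar_3_mid (a point): Small closed jar: glossy black cylinder 48 mm across, 80 mm high, white disc on top, 0.25 kg, upright on a foot that tapers outward from 26 mm across at the bottom to 48 mm across 15 mm up. Point: its centre, 40 mm above its underside; z along its axis, up. May be absent.
- jar_4_mid (a point): Small closed jar: glossy black cylinder 48 mm across, 80 mm high, white disc on top, 0.25 kg, upright on a foot that tapers outward from 26 mm across at the bottom to 48 mm across 15 mm up. Point: its centre, 40 mm above its underside; z along its axis, up. May be absent.
- glaze_jar_mid (a point): Bystander: glaze jar, 72 mm across, 100 mm high, blue cap; point: its centre, 50 mm up. Leave alone.
- bowl_mid (a point): Bystander: small blue bowl, 100 mm across, 50 mm high; point: its middle, 25 mm up. Leave alone.
- post_mid (a point): Bystander: upright buff kiln post, 50 x 50 x 100 mm; point: its centre, 50 mm up. Leave alone.

How it is judged (in metres and radians):
On the way:
1. the big setter stands in the middle of the row of five, two small setters either side, while every jar still stands on the bench (x of setter_A_mid in the frame of shelf_top between -0.02 and 0.02 m and z of setter_A_mid in the frame of shelf_top between 0.013 and 0.021 m and angle between each of setter_A_mid, setter_B_mid, setter_C_mid, setter_D_mid, setter_big_mid's own z axis and vertical below 0.1 rad and x of setter_B_mid in the frame of shelf_top between -0.02 and 0.02 m and z of setter_B_mid in the frame of shelf_top between 0.013 and 0.021 m and x of setter_C_mid in the frame of shelf_top between -0.02 and 0.02 m and z of setter_C_mid in the frame of shelf_top between 0.013 and 0.021 m and x of setter_D_mid in the frame of shelf_top between -0.02 and 0.02 m and z of setter_D_mid in the frame of shelf_top between 0.013 and 0.021 m and x of setter_big_mid in the frame of shelf_top between -0.02 and 0.02 m and z of setter_big_mid in the frame of shelf_top between 0.015 and 0.023 m and y of setter_A_mid in the frame of shelf_top above 0.06 m and y of setter_B_mid in the frame of shelf_top above 0.03 m and y of setter_C_mid in the frame of shelf_top below -0.03 m and y of setter_D_mid in the frame of shelf_top below -0.06 m and y of setter_big_mid in the frame of shelf_top between -0.03 and 0.03 m and linear speed of setter_big below 0.02 m/s and height (world z) of each of jar_1_mid, jar_2_mid, jar_3_mid, jar_4_mid, jar_big_mid below 0.06 m), for 0.3 s.
At the end, for the whole second after the job is handed in: Five setters flat on the shelf in one line (20 mm), in order A, B, big, C, D, big within 30 mm of the middle; big jar in big setter, each small jar in a small setter: axes within 6 mm, height within 5 mm of fully home, tilt under 0.12 rad, at rest (x of setter_A_mid in the frame of shelf_top between -0.02 and 0.02 m and z of setter_A_mid in the frame of shelf_top between 0.013 and 0.021 m and angle between each of setter_A_mid, setter_B_mid, setter_C_mid, setter_D_mid, setter_big_mid's own z axis and vertical below 0.1 rad and x of setter_B_mid in the frame of shelf_top between -0.02 and 0.02 m and z of setter_B_mid in the frame of shelf_top between 0.013 and 0.021 m and x of setter_C_mid in the frame of shelf_top between -0.02 and 0.02 m and z of setter_C_mid in the frame of shelf_top between 0.013 and 0.021 m and x of setter_D_mid in the frame of shelf_top between -0.02 and 0.02 m and z of setter_D_mid in the frame of shelf_top between 0.013 and 0.021 m and x of setter_big_mid in the frame of shelf_top between -0.02 and 0.02 m and z of setter_big_mid in the frame of shelf_top between 0.015 and 0.023 m and y of setter_A_mid in the frame of shelf_top above 0.06 m and y of setter_B_mid in the frame of shelf_top above 0.03 m and y of setter_C_mid in the frame of shelf_top below -0.03 m and y of setter_D_mid in the frame of shelf_top below -0.06 m and y of setter_big_mid in the frame of shelf_top between -0.03 and 0.03 m and horizontal distance between jar_big_mid and setter_big_mid below 0.006 m and z of jar_big_mid in the frame of setter_big_mid between 0.0317 and 0.0417 m and ((horizontal distance between jar_1_mid and setter_A_mid below 0.006 m and z of jar_1_mid in the frame of setter_A_mid between 0.0336 and 0.0436 m) or (horizontal distance between jar_1_mid and setter_B_mid below 0.006 m and z of jar_1_mid in the frame of setter_B_mid between 0.0336 and 0.0436 m) or (horizontal distance between jar_1_mid and setter_C_mid below 0.006 m and z of jar_1_mid in the frame of setter_C_mid between 0.0336 and 0.0436 m) or (horizontal distance between jar_1_mid and setter_D_mid below 0.006 m and z of jar_1_mid in the frame of setter_D_mid between 0.0336 and 0.0436 m)) and ((horizontal distance between jar_2_mid and setter_A_mid below 0.006 m and z of jar_2_mid in the frame of setter_A_mid between 0.0336 and 0.0436 m) or (horizontal distance between jar_2_mid and setter_B_mid below 0.006 m and z of jar_2_mid in the frame of setter_B_mid between 0.0336 and 0.0436 m) or (horizontal distance between jar_2_mid and setter_C_mid below 0.006 m and z of jar_2_mid in the frame of setter_C_mid between 0.0336 and 0.0436 m) or (horizontal distance between jar_2_mid and setter_D_mid below 0.006 m and z of jar_2_mid in the frame of setter_D_mid between 0.0336 and 0.0436 m)) and ((horizontal distance between jar_3_mid and setter_A_mid below 0.006 m and z of jar_3_mid in the frame of setter_A_mid between 0.0336 and 0.0436 m) or (horizontal distance between jar_3_mid and setter_B_mid below 0.006 m and z of jar_3_mid in the frame of setter_B_mid between 0.0336 and 0.0436 m) or (horizontal distance between jar_3_mid and setter_C_mid below 0.006 m and z of jar_3_mid in the frame of setter_C_mid between 0.0336 and 0.0436 m) or (horizontal distance between jar_3_mid and setter_D_mid below 0.006 m and z of jar_3_mid in the frame of setter_D_mid between 0.0336 and 0.0436 m)) and ((horizontal distance between jar_4_mid and setter_A_mid below 0.006 m and z of jar_4_mid in the frame of setter_A_mid between 0.0336 and 0.0436 m) or (horizontal distance between jar_4_mid and setter_B_mid below 0.006 m and z of jar_4_mid in the frame of setter_B_mid between 0.0336 and 0.0436 m) or (horizontal distance between jar_4_mid and setter_C_mid below 0.006 m and z of jar_4_mid in the frame of setter_C_mid between 0.0336 and 0.0436 m) or (horizontal distance between jar_4_mid and setter_D_mid below 0.006 m and z of jar_4_mid in the frame of setter_D_mid between 0.0336 and 0.0436 m)) and angle between each of jar_1_mid, jar_2_mid, jar_3_mid, jar_4_mid, jar_big_mid's own z axis and vertical below 0.12 rad and linear speed of each of jar_1, jar_2, jar_3, jar_4, jar_big below 0.02 m/s); the robot touches nothing.
It fails at once if a jar is banged into a setter (contact force over 45 N) ((contact force between any of jar_1, jar_2, jar_3 and setter_A above 45 N or contact force between any of jar_1, jar_2, jar_3 and setter_B above 45 N or contact force between any of jar_1, jar_2, jar_3 and setter_C above 45 N or contact force between any of jar_1, jar_2, jar_3 and setter_D above 45 N) or (contact force between any of jar_4, jar_big and setter_A above 45 N or contact force between any of jar_4, jar_big and setter_B above 45 N or contact force between any of jar_4, jar_big and setter_C above 45 N or contact force between any of jar_4, jar_big and setter_D above 45 N or contact force between any of jar_1, jar_2, jar_3, jar_4 and setter_big above 45 N) or contact force between jar_big and setter_big above 45 N).
It fails at once if a jar is dropped into a setter (over 0.7 m/s in the last 20 mm, a fall of some 25 mm) (((horizontal distance between jar_big_mid and setter_big_mid below 0.02 m and z of jar_big_mid in the frame of setter_big_mid between 0.0267 and 0.0567 m and linear speed of jar_big above 0.7 m/s) or (horizontal distance between jar_1_mid and setter_A_mid below 0.02 m and z of jar_1_mid in the frame of setter_A_mid between 0.0286 and 0.0586 m and linear speed of jar_1 above 0.7 m/s) or (horizontal distance between jar_1_mid and setter_B_mid below 0.02 m and z of jar_1_mid in the frame of setter_B_mid between 0.0286 and 0.0586 m and linear speed of jar_1 above 0.7 m/s) or (horizontal distance between jar_1_mid and setter_C_mid below 0.02 m and z of jar_1_mid in the frame of setter_C_mid between 0.0286 and 0.0586 m and linear speed of jar_1 above 0.7 m/s) or (horizontal distance between jar_1_mid and setter_D_mid below 0.02 m and z of jar_1_mid in the frame of setter_D_mid between 0.0286 and 0.0586 m and linear speed of jar_1 above 0.7 m/s) or (horizontal distance between jar_2_mid and setter_A_mid below 0.02 m and z of jar_2_mid in the frame of setter_A_mid between 0.0286 and 0.0586 m and linear speed of jar_2 above 0.7 m/s) or (horizontal distance between jar_2_mid and setter_B_mid below 0.02 m and z of jar_2_mid in the frame of setter_B_mid between 0.0286 and 0.0586 m and linear speed of jar_2 above 0.7 m/s) or (horizontal distance between jar_2_mid and setter_C_mid below 0.02 m and z of jar_2_mid in the frame of setter_C_mid between 0.0286 and 0.0586 m and linear speed of jar_2 above 0.7 m/s) or (horizontal distance between jar_2_mid and setter_D_mid below 0.02 m and z of jar_2_mid in the frame of setter_D_mid between 0.0286 and 0.0586 m and linear speed of jar_2 above 0.7 m/s) or (horizontal distance between jar_3_mid and setter_A_mid below 0.02 m and z of jar_3_mid in the frame of setter_A_mid between 0.0286 and 0.0586 m and linear speed of jar_3 above 0.7 m/s) or (horizontal distance between jar_3_mid and setter_B_mid below 0.02 m and z of jar_3_mid in the frame of setter_B_mid between 0.0286 and 0.0586 m and linear speed of jar_3 above 0.7 m/s) or (horizontal distance between jar_3_mid and setter_C_mid below 0.02 m and z of jar_3_mid in the frame of setter_C_mid between 0.0286 and 0.0586 m and linear speed of jar_3 above 0.7 m/s)) or ((horizontal distance between jar_3_mid and setter_D_mid below 0.02 m and z of jar_3_mid in the frame of setter_D_mid between 0.0286 and 0.0586 m and linear speed of jar_3 above 0.7 m/s) or (horizontal distance between jar_4_mid and setter_A_mid below 0.02 m and z of jar_4_mid in the frame of setter_A_mid between 0.0286 and 0.0586 m and linear speed of jar_4 above 0.7 m/s) or (horizontal distance between jar_4_mid and setter_B_mid below 0.02 m and z of jar_4_mid in the frame of setter_B_mid between 0.0286 and 0.0586 m and linear speed of jar_4 above 0.7 m/s) or (horizontal distance between jar_4_mid and setter_C_mid below 0.02 m and z of jar_4_mid in the frame of setter_C_mid between 0.0286 and 0.0586 m and linear speed of jar_4 above 0.7 m/s) or (horizontal distance between jar_4_mid and setter_D_mid below 0.02 m and z of jar_4_mid in the frame of setter_D_mid between 0.0286 and 0.0586 m and linear speed of jar_4 above 0.7 m/s))).
It fails at once if a bystander (glaze jar, bowl or kiln post) is moved more than 25 mm (distance of any of glaze_jar_mid, bowl_mid, post_mid from where it was at the start of the episode above 0.025 m).
Of jar_1, jar_2, jar_3, jar_4 only 2 to 4 are there at a start; the rules pass over those that are not, and their reading is None.
At some moment in a run one of setter_big may be knocked a few centimetres aside while the robot is not near it.
It also fails if it takes over 210 s, if anything falls off the work surface, if the arm or the gripper's body presses on something with over 40 N, if the wrist force passes 120 N, or if a joint passes its speed limit or range.

### The arm

A 6-joint arm with a two-finger parallel gripper is mounted at the origin on the work surface. World frame = base frame: x ahead of the robot, y to its left, z up, the work surface at z = 0. Lengths are in mm, angles in rad, forces in N, time in s.
With the tool pointing down it reaches from about 300 to 875 mm from the base axis. Payload 6.4 kg.
Tool frame: the origin (TCP) lies at the very end of the fingers, on their centre line; the grasp point (between the pads) lies 19 mm behind it; z points along the fingers, y is the line along which they close (so a half turn about z gives the same grasp; the last joint's range is limited). The gripper opens to 88 mm and grips with 3 to 60 N. Pads are 18 mm wide; open, the fingers measure 123 mm over their backs; the gripper's body (75 mm by 187 mm) begins 45 mm behind the grasp point.
Start: joints at [0.996, 0.181, 1.607, -0, 1.354, -0.206], TCP at [207.275, 536.356, 238.714] pointing down, gripper open.
Joint ranges: [-2.99, 2.99], [-0.89, 2.07], [0.3, 2.58], [-1.14, 4.28], [0, 2.63], [-3.12, 3.12]. Speed limits (rad/s): [2.57, 2.57, 3.01, 3.14, 3.14, 3.14].

### API

Orientations are given as a unit quaternion [w, x, y, z].
In Python, from plant import * gives the robot as it stands.
- The arm moves only by the tool move_arm, never from a script. Its argument "series" is a list of rows, each an object with "slide": the shift along the world's x, y, z as a fraction of full scale, a list of three; "delta_rot": the turn, a rotation vector about the world's x, y, z as a fraction of full scale, a list of three; "grip": the opening, from -1 (shut) to 1 (fully open). In form: [{"slide": [x, y, z], "delta_rot": [rx, ry, rz], "grip": grip}, ...]. A call has 1 to 20 rows; each row is the pose to reach, as a shift and turn from the pose commanded when the call began; what a row does not reach only later rows make up. Full scale, the value 1, is 0.5 m for a shift and 45 degrees for a turn. A row lasts 1/12 s, in which the tool goes at most 41.7 mm and 7.16 degrees, less where a joint would pass 70% of its speed; a pose out of reach is approached as far as the arm can. A call with a number of a shift or a turn outside -1 to 1 is refused whole. A call with a gripper value outside its range is refused whole. The fingers move at their own pace and stop on an object; "newtons" is the grip in N (left out, the last holds). Time passes only in rows, so rows that repeat a pose let the fingers close. It gives the time, the measured TCP pose, the force, the opening and the grip force at its end, in the units of the state.
- state(): the state, without advancing time (a new reading comes with each control period).
- read_camera(name): name is "side" or "top"; returns a dict with "img" (480x640x3 uint8, blue, green, red), "vfov" (degrees; the focal length in pixels is half the picture's height over the tangent of half this angle, whatever the lens; pixels are square), "cx", "cy" (the principal point, pixels), "k1" (the pictures are not rectified: a ray, as slopes to the right and down, at radius r is drawn at 1 + k1 r^2 times it, then the intrinsics apply), "world_to_cam" (4x4, takes a point from world to camera coordinates). Camera axes: x right, y up, looking along -z (the intrinsics and any distortion apply to the point x, -y, -z); pixel columns grow to the right and rows downward; lengths in mm; the calibration is good to about 2 mm. A picture is of the moment at which its call begins. There is no depth.
- sign_off(): hands the job in; it is judged then, once.
Trained networks look in a picture, given as the dict that the camera call returned (one of the last four; its "shot" number tells which), for a name from the list of things; names that differ only in an ending like _2 or _b are one class to them, and where a whole thing is asked for, a point or a joint stands for the part that bears it (a point fixed in the world has none). Each returns a list of dicts, best first, with "score" (0 to 1); they miss things now and then, are a little off and sometimes report something else, mostly with a low value. They report only what shows in the picture. A call takes as long as a camera call.
- regions_of(query, picture): "pixels" (480x640 bool, what is visible of it) and "extent" ([left, top, width, height] in pixels, round what is visible of it).
The state is a dict: "clock": time; "joint_positions": joint angles; "joint_velocities": joint speeds; "effort": joint torques, N m; "tool_pos": TCP position; "ee_rot": TCP orientation; "contact_force": force on the tool from outside, world axes, zero at the start; "torque": the same for the moment, N m; "opening": finger opening in mm; "grip_force": force on a finger pad.
Only numpy, scipy, OpenCV 4.12 (cv2) and the standard library are available. Lean on these libraries where they do the work, as an engineer would, in place of code of your own. Each camera call takes 0.05 s, during which the arm holds its last target. There are 200 camera calls.

## Working session

There is one attempt and no reset: what is moved stays moved. The work goes in short steps, Python scripts to look and compute and a tool call to move; the robot and the scene stay as the last step left them, time stands still between calls to the robot, and variables do not carry over. Pictures are saved under pics/ and viewed, at most 14 in all, crops included, and the job is handed in when it is done.

Besides the shell and the picture viewer there is one more tool, called after ">>>" as a command line: name --argument value ..., lists and objects as JSON in quotes. move_arm: Moves the arm, as the interface text tells. Shift numbers are shares of 0.5 m and turn numbers shares of 45 degrees, none past 1 either way. Its arguments: {"type":"object","properties":{"series":{"type":"array"},"newtons":{"type":"number"}},"required":["series"]}

```bash
mkdir -p pics; ls; cat > h.py <<'E'
from plant import *
import numpy as np, cv2
def px2w(p,u,v,z):
    f=240/np.tan(np.radians(p["vfov"])/2)
    d=np.array([(u-p["cx"])/f,(v-p["cy"])/f]); s=d.copy()
    for _ in range(20): s=d/(1+p["k1"]*(s@s))
    M=np.array(p["world_to_cam"]); R=M[:3,:3]; t=M[:3,3]
    c=-R.T@t; r=R.T@np.array([s[0],-s[1],-1])
    return c+r*(z-c[2])/r[2]
def w2px(p,X):
    f=240/np.tan(np.radians(p["vfov"])/2)
    M=np.array(p["world_to_cam"]); q=M[:3,:3]@np.array(X)+M[:3,3]
    s=np.array([q[0],-q[1]])/-q[2]; s=s*(1+p["k1"]*(s@s))
    return s*f+[p["cx"],p["cy"]]
E
python3 - <<'E'
from h import *
for n in("top","side"):
    p=read_camera(n); cv2.imwrite(f"pics/{n}0.png",p["img"])
    M=np.array(p["world_to_cam"]); print(n,p["vfov"],p["cx"],p["cy"],p["k1"],(-M[:3,:3].T@M[:3,3]).round(),M[:3,:3].round(2).tolist())
    for q in ("setter_A_mid","setter_big_mid","jar_big_mid","jar_1_mid","glaze_jar_mid","bowl_mid","post_mid","shelf_top"):
        for r in regions_of(q,p):
            if r["score"]>.2: print(q,round(r["score"],2),r["extent"])
print(state())
E
```

```text
pics
top 43.35466768264487 326.4974920908907 234.81963356060757 -0.08680770103638571 [ 301.   37. 1455.] [[-0.01, -1.0, 0.01], [0.98, -0.0, 0.19], [-0.19, 0.01, 0.98]]
setter_A_mid 0.72 [275.2, 210.4, 24.9, 27.1]
setter_big_mid 0.74 [345.2, 272.6, 33.1, 29.4]
jar_big_mid 0.69 [301.3, 277.6, 28.8, 24.2]
jar_big_mid 0.37 [325.4, 204.7, 28.7, 30.5]
jar_1_mid 0.62 [199.5, 279.8, 24.3, 21.0]
jar_1_mid 0.58 [398.4, 279.0, 26.5, 24.8]
glaze_jar_mid 0.66 [183.5, 169.2, 36.4, 31.1]
bowl_mid 0.95 [468.2, 173.6, 38.4, 36.7]
post_mid 0.91 [143.0, 213.5, 38.8, 31.4]
shelf_top 0.72 [241.8, 198.0, 177.1, 51.2]
shelf_top 0.61 [202.8, 281.8, 19.1, 15.4]
shelf_top 0.46 [344.6, 273.3, 33.4, 26.5]
shelf_top 0.27 [278.5, 209.9, 19.9, 25.9]
side 54.474919442180706 317.972256520227 239.41019835919727 -0.011689086265233933 [ 442. -699.  591.] [[0.98, -0.19, -0.02], [0.13, 0.56, 0.82], [-0.15, -0.81, 0.57]]
setter_A_mid 0.62 [311.1, 209.0, 29.1, 31.1]
setter_big_mid 0.64 [242.6, 273.5, 40.6, 40.0]
jar_big_mid 0.7 [231.9, 227.0, 35.3, 47.3]
jar_1_mid 0.73 [236.7, 174.3, 16.7, 33.4]
glaze_jar_mid 0.61 [244.6, 
[... 202 characters left out ...]
.9, 'joint_positions': array([ 9.95684516e-01,  1.80758505e-01,  1.60699731e+00, -1.28319173e-05,
        1.35377278e+00, -2.06296231e-01]), 'joint_velocities': array([-0.00087042, -0.00128591,  0.00057066,  0.00078393,  0.00138652,
        0.00204292]), 'effort': array([-1.03868397e-04, -4.33826959e+01, -3.42167115e+01,  7.01952679e-02,
        3.06893187e-02, -4.75542276e-05]), 'tool_pos': array([207.2935544 , 536.36200871, 238.73911253]), 'ee_rot': array([1.79911780e-05, 1.83363039e-01, 9.83045266e-01, 2.72290108e-05]), 'contact_force': array([ 0.23718769, -1.24861387,  0.76338741]), 'torque': array([ 0.04910795,  0.02476837, -0.01401279]), 'grip_force': 0.0, 'opening': 88.09757983110723}
```

```bash
python3 - <<'E'
import cv2
a=cv2.imread("pics/top0.png"); cv2.imwrite("pics/top0c.png",cv2.resize(a[150:330,130:530],(800,360),interpolation=cv2.INTER_CUBIC))
E
```

```text
(no output)
```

View pics/top0c.png

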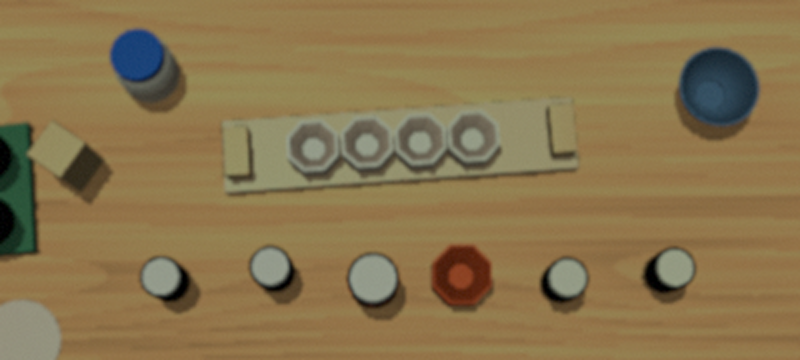

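View pics/side0.png

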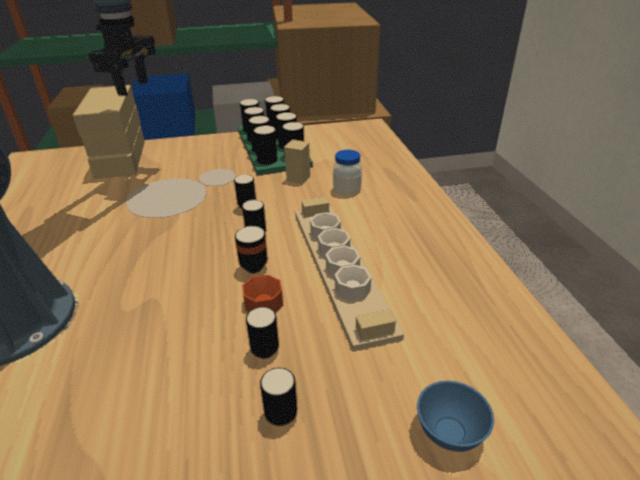

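```bash
cat >> h.py <<'E'
def ccs(mask,amin=60,amax=3000):
    n,l,s,c=cv2.connectedComponentsWithStats(mask.astype(np.uint8))
    return [(c[i],s[i]) for i in range(1,n) if amin<s[i][4]<amax]
E
python3 - <<'E'
from h import *
p=read_camera("top"); im=p["img"]; hsv=cv2.cvtColor(im,cv2.COLOR_BGR2HSV)
for (u,v) in [(211,289),(265,284),(316,290),(414,289),(467,284),(200,178),(287,225),(313,220),(287,217),(370,184),(252,240),(361,290)]: print((u,v),hsv[v,u])
roi=np.zeros((480,640),bool); roi[155:320,170:530]=1
w=(hsv[...,1]<70)&(hsv[...,2]>120)&roi
for c,s in ccs(w,30): print("white",c.round(1),s)
r=((hsv[...,0]<9)|(hsv[...,0]>172))&(hsv[...,1]>150)&roi
for c,s in ccs(r): print("red",c.round(1),s,px2w(p,*c,30).round(1))
for r in regions_of("shelf_top",p)[:1]:
    m=r["pixels"].astype(np.uint8); h=cv2.convexHull(cv2.findNonZero(m)); b=cv2.minAreaRect(h); print("shelf",b)
    q=[px2w(p,*x,15) for x in cv2.boxPoints(b)]; print(np.round(q,1).tolist(),np.mean(q,0).round(1))
for n in ["setter_A_mid","jar_1_mid","jar_big_mid","setter_big_mid"]:
    for r in regions_of(n,p): 
        c=np.array(r["extent"]); c=c[:2]+c[2:]/2; print(n,round(r["score"],2),c,px2w(p,*c,49 if "set" in n else 80).round(1))
E
```

```text
(211, 289) [ 44  25 154]
(265, 284) [ 45  26 155]
(316, 290) [ 44  25 154]
(414, 289) [ 40  35 153]
(467, 284) [ 38  40 152]
(200, 178) [107 204 120]
(287, 225) [ 39  27 153]
(313, 220) [ 42  28 155]
(287, 217) [22 51 95]
(370, 184) [ 20 122 148]
(252, 240) [ 23  81 101]
(361, 290) [  9 190 141]
white [301.6 222.4] [ 243  203  139   43 1906]
white [365.9 219.3] [361 214  11  11 100]
white [313.2 222.1] [308 217  12  11 102]
white [339.6 221. ] [334 216  12  11 101]
white [286.6 224. ] [281 219  12  11 105]
white [329.  236.1] [319 231  24   9  93]
white [353.9 234.5] [348 230  13   8  54]
white [264.5 282.6] [256 274  18  18 251]
white [467.2 283.5] [459 275  17  18 239]
white [209.8 287.8] [201 279  18  18 244]
white [316.1 288.5] [305 278  23  22 407]
white [413.7 288.3] [405 280  18  18 245]
red [360.3 287.9] [347 274  28  28 286] [451.2 -52.8  30. ]
shelf ((329.3136291503906, 222.04734802246094), (36.87791442871094, 177.23416137695312), 86.05481719970703)
[[646.2, 239.0, 15.0], [675.3, -196.3, 15.0], [582.7, -199.2, 15.0], [554.6, 230.8, 15.0]] [614.7  18.6  15. ]
setter_A_mid 0.66 [287.15 222.8 ] [605.6 120.1  49. ]
jar_1_mid 0.84 [210.75 289.95] [442.7 292.1  80. ]
jar_1_mid 0.15 [263.   286.25] [450.8 172.5  80. ]
jar_big_mid 0.7 [317.95 292.35] [436.3  47.   80. ]
jar_big_mid 0.42 [288.45 222.7 ] [599.1 115.2  80. ]
setter_big_mid 0.72 [360.75 288.4 ] [448.1 -52.7  49. ]
```

```bash
cat >> h.py <<'E'
def discs(p,roi=(155,330,170,530)):
    hsv=cv2.cvtColor(p["img"],cv2.COLOR_BGR2HSV); m=(hsv[...,1]<70)&(hsv[...,2]>120)
    k=np.zeros_like(m); k[roi[0]:roi[1],roi[2]:roi[3]]=1
    return ccs(m&k,50,600)
def red(p,z=38):
    hsv=cv2.cvtColor(p["img"],cv2.COLOR_BGR2HSV)
    m=((hsv[...,0]<14)|(hsv[...,0]>172))&(hsv[...,1]>140)
    k=np.zeros_like(m); k[155:330,170:530]=1
    m=cv2.morphologyEx((m&k).astype(np.uint8),cv2.MORPH_OPEN,np.ones((3,3)))
    n,l,s,c=cv2.connectedComponentsWithStats(m); i=1+np.argmax(s[1:,4])
    h=cv2.convexHull(cv2.findNonZero((l==i).astype(np.uint8)))[:,0].astype(float)
    return c[i],s[i],np.array([px2w(p,*x,z)[:2] for x in h])
E
python3 - <<'E'
from h import *
p=read_camera("top"); q=read_camera("side")
for c,s in discs(p):
    z=30 if s[4]<130 else 86 if s[4]>350 else 80
    X=px2w(p,*c,z); print(s[4],X.round(1),"side px",w2px(q,X).round(1))
c,s,h=red(p); print(c,s,px2w(p,*c,38).round(1),(h.min(0)+h.max(0))/2,np.ptp(h,0))
for a in range(0,90,5):
    d=np.radians(a); print(a,np.ptp(h@[np.cos(d),np.sin(d)]).round(1),end="; ")
cv2.imwrite("pics/side1.png",cv2.resize(q["img"][160:430,200:420],(660,810))[:600])
E
```

```text
100 [617.3 -69.3  30. ] side px [351.5 285.5]
100 [611.1  58.5  30. ] side px [332.9 246.1]
102 [613.7  -5.6  30. ] side px [341.5 264.8]
104 [606.7 122.5  30. ] side px [324.5 229.4]
96 [575.7  22.9  30. ] side px [319.4 258.7]
52 [579.6 -39.6  30. ] side px [328.  278.2]
250 [459.1 169.2  80. ] side px [252.  206.6]
239 [ 454.5 -296.1   80. ] side px [276.2 383.2]
245 [447.5 294.5  80. ] side px [242.9 180.3]
406 [444.4  51.2  86. ] side px [248.9 235.8]
246 [ 444.3 -172.1   80. ] side px [259.9 319.3]
[360.49739583 287.22395833] [346 272  30  31 768] [452.  -52.9  38. ] [452.66526869 -52.9682106 ] [71.05161559 68.83073834]
0 71.1; 5 73.1; 10 74.7; 15 75.7; 20 76.1; 25 75.9; 30 75.1; 35 73.8; 40 71.9; 45 70.0; 50 72.0; 55 73.4; 60 74.3; 65 74.7; 70 74.4; 75 73.6; 80 72.2; 85 70.3;
```

>>> move_arm --series '[{"slide":[0.808,-0.956,-0.15],"delta_rot":[0,0,-1],"grip":1},{"slide":[0.808,-0.956,-0.15],"delta_rot":[0,0,-1],"grip":1},{"slide":[0.808,-0.956,-0.15],"delta_rot":[0,0,-1],"grip":1},{"slide":[0.808,-0.956,-0.15],"delta_rot":[0,0,-1],"grip":1},{"slide":[0.808,-0.956,-0.15],"delta_rot":[0,0,-1],"grip":1},{"slide":[0.808,-0.956,-0.15],"delta_rot":[0,0,-1],"grip":1},{"slide":[0.808,-0.956,-0.15],"delta_rot":[0,0,-1],"grip":1},{"slide":[0.808,-0.956,-0.15],"delta_rot":[0,0,-1],"grip":1},{"slide":[0.808,-0.956,-0.15],"delta_rot":[0,0,-1],"grip":1},{"slide":[0.808,-0.956,-0.15],"delta_rot":[0,0,-1],"grip":1},{"slide":[0.808,-0.956,-0.15],"delta_rot":[0,0,-1],"grip":1},{"slide":[0.808,-0.956,-0.15],"delta_rot":[0,0,-1],"grip":1},{"slide":[0.808,-0.956,-0.15],"delta_rot":[0,0,-1],"grip":1},{"slide":[0.808,-0.956,-0.15],"delta_rot":[0,0,-1],"grip":1},{"slide":[0.808,-0.956,-0.15],"delta_rot":[0,0,-1],"grip":1},{"slide":[0.808,-0.956,-0.15],"delta_rot":[0,0,-1],"grip":1},{"slide":[0.808,-0.956,-0.15],"delta_rot":[0,0,-1],"grip":1},{"slide":[0.808,-0.956,-0.15],"delta_rot":[0,0,-1],"grip":1}]'

```text
clock: 2.8
tool_pos: [610.8, 58.4, 163.3]
ee_rot: [-0.001, 0.546, 0.838, -0.0]
contact_force: [0.6, 0.4, -0.3]
opening: 88.1
grip_force: 0.0
```

>>> move_arm --series '[{"slide":[0,0,-0.06],"delta_rot":[0,0,-0.453],"grip":1},{"slide":[0,0,-0.1],"delta_rot":[0,0,-0.453],"grip":1},{"slide":[0,0,-0.14],"delta_rot":[0,0,-0.453],"grip":1},{"slide":[0,0,-0.17],"delta_rot":[0,0,-0.453],"grip":1},{"slide":[0,0,-0.22],"delta_rot":[0,0,-0.453],"grip":1},{"slide":[0,0,-0.25],"delta_rot":[0,0,-0.453],"grip":1},{"slide":[0,0,-0.28],"delta_rot":[0,0,-0.453],"grip":1},{"slide":[0,0,-0.28],"delta_rot":[0,0,-0.453],"grip":1},{"slide":[0,0,-0.28],"delta_rot":[0,0,-0.453],"grip":0},{"slide":[0,0,-0.28],"delta_rot":[0,0,-0.453],"grip":0},{"slide":[0,0,-0.28],"delta_rot":[0,0,-0.453],"grip":0},{"slide":[0,0,-0.28],"delta_rot":[0,0,-0.453],"grip":0},{"slide":[0,0,-0.28],"delta_rot":[0,0,-0.453],"grip":0},{"slide":[0,0,-0.28],"delta_rot":[0,0,-0.453],"grip":0},{"slide":[0,0,-0.28],"delta_rot":[0,0,-0.453],"grip":0}]' --newtons 20

```text
clock: 4.05
tool_pos: [612.3, 58.5, 25.2]
ee_rot: [0.001, 0.685, 0.728, 0.001]
contact_force: [-0.4, 1.4, 7.3]
opening: 61.5
grip_force: 20.0
```

>>> move_arm --series '[{"slide":[-0.0005,0.01,0.002],"delta_rot":[0,0,0],"grip":0},{"slide":[-0.001,0.02,0.002],"delta_rot":[0,0,0],"grip":0},{"slide":[-0.002,0.03,0.002],"delta_rot":[0,0,0],"grip":0},{"slide":[-0.0025,0.04,0.002],"delta_rot":[0,0,0],"grip":0},{"slide":[-0.003,0.05,0.002],"delta_rot":[0,0,0],"grip":0},{"slide":[-0.0035,0.06,0.002],"delta_rot":[0,0,0],"grip":0},{"slide":[-0.004,0.07,0.002],"delta_rot":[0,0,0],"grip":0},{"slide":[-0.0045,0.076,0.002],"delta_rot":[0,0,0],"grip":0},{"slide":[-0.0045,0.076,0.002],"delta_rot":[0,0,0],"grip":0},{"slide":[-0.0045,0.076,0.002],"delta_rot":[0,0,0],"grip":0}]'

```text
clock: 4.88
tool_pos: [609.5, 96.9, 25.2]
ee_rot: [0.0, 0.685, 0.728, 0.001]
contact_force: [1.3, -0.3, 5.1]
opening: 61.5
grip_force: 20.0
```

>>> move_arm --series '[{"slide":[0,0,0],"delta_rot":[0,0,0],"grip":1},{"slide":[0,0,0],"delta_rot":[0,0,0],"grip":1},{"slide":[0,0,0],"delta_rot":[0,0,0],"grip":1},{"slide":[0,0,0.06],"delta_rot":[0,0,0],"grip":1},{"slide":[0,0,0.12],"delta_rot":[0,0,0],"grip":1},{"slide":[0.005,-0.08,0.12],"delta_rot":[0,0,0],"grip":1},{"slide":[0.01,-0.16,0.12],"delta_rot":[0,0,0],"grip":1},{"slide":[0.011,-0.204,0.12],"delta_rot":[0,0,0],"grip":1},{"slide":[0.011,-0.204,0.12],"delta_rot":[0,0,0],"grip":1},{"slide":[0.011,-0.204,0.06],"delta_rot":[0,0,0],"grip":1},{"slide":[0.011,-0.204,0.02],"delta_rot":[0,0,0],"grip":1},{"slide":[0.011,-0.204,0.0],"delta_rot":[0,0,0],"grip":1},{"slide":[0.011,-0.204,0.0],"delta_rot":[0,0,0],"grip":1},{"slide":[0.011,-0.204,0.0],"delta_rot":[0,0,0],"grip":0},{"slide":[0.011,-0.204,0.0],"delta_rot":[0,0,0],"grip":0},{"slide":[0.011,-0.204,0.0],"delta_rot":[0,0,0],"grip":0},{"slide":[0.011,-0.204,0.0],"delta_rot":[0,0,0],"grip":0},{"slide":[0.011,-0.204,0.0],"delta_rot":[0,0,0],"grip":0},{"slide":[0.011,-0.204,0.0],"delta_rot":[0,0,0],"grip":0}]'

```text
clock: 6.47
tool_pos: [615.5, -5.6, 26.0]
ee_rot: [0.001, 0.685, 0.728, 0.001]
contact_force: [-0.3, 0.7, 5.3]
opening: 61.7
grip_force: 20.0
```

>>> move_arm --series '[{"slide":[0.0005,-0.01,0],"delta_rot":[0,0,0],"grip":0},{"slide":[0.001,-0.02,0],"delta_rot":[0,0,0],"grip":0},{"slide":[0.002,-0.03,0],"delta_rot":[0,0,0],"grip":0},{"slide":[0.0025,-0.04,0],"delta_rot":[0,0,0],"grip":0},{"slide":[0.003,-0.05,0],"delta_rot":[0,0,0],"grip":0},{"slide":[0.0035,-0.06,0],"delta_rot":[0,0,0],"grip":0},{"slide":[0.004,-0.07,0],"delta_rot":[0,0,0],"grip":0},{"slide":[0.005,-0.08,0],"delta_rot":[0,0,0],"grip":0},{"slide":[0.0055,-0.09,0],"delta_rot":[0,0,0],"grip":0},{"slide":[0.006,-0.1,0],"delta_rot":[0,0,0],"grip":0},{"slide":[0.006,-0.107,0],"delta_rot":[0,0,0],"grip":0},{"slide":[0.006,-0.107,0],"delta_rot":[0,0,0],"grip":0},{"slide":[0.006,-0.107,0],"delta_rot":[0,0,0],"grip":1},{"slide":[0.006,-0.107,0],"delta_rot":[0,0,0],"grip":1},{"slide":[0.006,-0.107,0],"delta_rot":[0,0,0],"grip":1},{"slide":[0.006,-0.107,0.08],"delta_rot":[0,0,0],"grip":1},{"slide":[0.006,-0.107,0.16],"delta_rot":[0,0,0],"grip":1},{"slide":[0.006,-0.107,0.24],"delta_rot":[0,0,0],"grip":1},{"slide":[0.006,-0.107,0.3],"delta_rot":[0,0,0],"grip":1}]'

```text
clock: 8.05
tool_pos: [618.1, -59.5, 177.8]
ee_rot: [0.001, 0.685, 0.728, 0.0]
contact_force: [0.9, 0.1, 0.7]
opening: 88.1
grip_force: 0.0
```

>>> move_arm --series '[{"slide":[-0.3,0.1,0.05],"delta_rot":[0,0,0],"grip":1},{"slide":[-0.4,0.72,0.05],"delta_rot":[0,0,0],"grip":1},{"slide":[-0.4,0.72,0.05],"delta_rot":[0,0,0],"grip":1},{"slide":[-0.4,0.72,0.05],"delta_rot":[0,0,0],"grip":1},{"slide":[-0.4,0.72,0.05],"delta_rot":[0,0,0],"grip":1},{"slide":[-0.4,0.72,0.05],"delta_rot":[0,0,0],"grip":1},{"slide":[-0.4,0.72,0.05],"delta_rot":[0,0,0],"grip":1},{"slide":[-0.4,0.72,0.05],"delta_rot":[0,0,0],"grip":1},{"slide":[-0.4,0.72,0.05],"delta_rot":[0,0,0],"grip":1},{"slide":[-0.4,0.72,0.05],"delta_rot":[0,0,0],"grip":1},{"slide":[-0.4,0.72,0.05],"delta_rot":[0,0,0],"grip":1},{"slide":[-0.4,0.72,0.05],"delta_rot":[0,0,0],"grip":1}]'

```text
clock: 9.05
tool_pos: [416.1, 302.9, 199.7]
ee_rot: [-0.0, 0.684, 0.73, -0.0]
contact_force: [0.6, -1.0, -0.3]
opening: 88.2
grip_force: 0.0
```

```bash
cat >> h.py <<'E'
def report(p):
    for c,s in discs(p):
        z=30 if s[4]<130 else 86 if s[4]>350 else 80
        print(s[4],c.round(1),px2w(p,*c,z).round(1))
    c,s,h=red(p); print("red",c.round(1),s[4],px2w(p,*c,38).round(1),(h.min(0)+h.max(0))/2,[np.ptp(h@[np.cos(d),np.sin(d)]).round(1) for d in np.radians(range(0,90,10))])
def crop(p,n): cv2.imwrite(f"pics/{n}.png",cv2.resize(p["img"][150:330,130:530],(800,360),interpolation=cv2.INTER_CUBIC))
E
python3 - <<'E'
from h import *
p=read_camera("top"); report(p); crop(p,"t2"); print(state()["tool_pos"])
E
```

```text
261 [264.4 282.6] [459.3 169.4  80. ]
255 [467.3 283.3] [ 454.8 -296.4   80. ]
420 [316.  288.7] [444.1  51.3  86. ]
256 [413.5 288.4] [ 444.  -171.8   80. ]
red [360.5 287.2] 767 [452.  -52.9  38. ] [452.67290005 -52.9682106 ] [np.float64(71.0), np.float64(74.3), np.float64(75.2), np.float64(74.3), np.float64(71.6), np.float64(72.0), np.float64(74.3), np.float64(74.4), np.float64(72.2)]
[417.00266944 301.31971799 199.5222669 ]
```

View pics/t2.png

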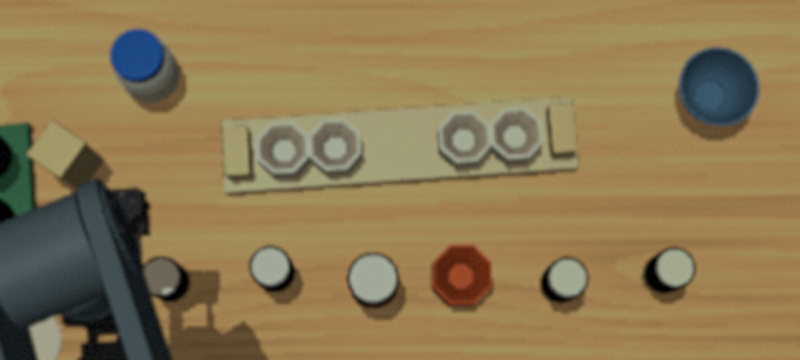

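>>> move_arm --series '[{"slide":[0.07,-0.708,-0.08],"delta_rot":[0,0,0],"grip":1},{"slide":[0.07,-0.708,-0.08],"delta_rot":[0,0,0],"grip":1},{"slide":[0.07,-0.708,-0.08],"delta_rot":[0,0,0],"grip":1},{"slide":[0.07,-0.708,-0.08],"delta_rot":[0,0,0],"grip":1},{"slide":[0.07,-0.708,-0.08],"delta_rot":[0,0,0],"grip":1},{"slide":[0.07,-0.708,-0.08],"delta_rot":[0,0,0],"grip":1},{"slide":[0.07,-0.708,-0.08],"delta_rot":[0,0,0],"grip":1},{"slide":[0.07,-0.708,-0.08],"delta_rot":[0,0,0],"grip":1},{"slide":[0.07,-0.708,-0.08],"delta_rot":[0,0,0],"grip":1},{"slide":[0.07,-0.708,-0.08],"delta_rot":[0,0,0],"grip":1},{"slide":[0.07,-0.708,-0.08],"delta_rot":[0,0,0],"grip":1},{"slide":[0.07,-0.708,-0.12],"delta_rot":[0,0,0],"grip":1},{"slide":[0.07,-0.708,-0.18],"delta_rot":[0,0,0],"grip":1}]'

```text
clock: 10.18
tool_pos: [454.7, -54.3, 111.7]
ee_rot: [0.003, 0.686, 0.728, 0.001]
contact_force: [0.8, -0.5, -0.0]
opening: 88.4
grip_force: 0.0
```

>>> move_arm --series '[{"slide":[0,0,-0.05],"delta_rot":[0,0,0],"grip":1},{"slide":[0,0,-0.1],"delta_rot":[0,0,0],"grip":1},{"slide":[0,0,-0.15],"delta_rot":[0,0,0],"grip":1},{"slide":[0,0,-0.18],"delta_rot":[0,0,0],"grip":1},{"slide":[0,0,-0.196],"delta_rot":[0,0,0],"grip":1},{"slide":[0,0,-0.196],"delta_rot":[0,0,0],"grip":1},{"slide":[0,0,-0.196],"delta_rot":[0,0,0],"grip":0.2},{"slide":[0,0,-0.196],"delta_rot":[0,0,0],"grip":0.2},{"slide":[0,0,-0.196],"delta_rot":[0,0,0],"grip":0.2},{"slide":[0,0,-0.196],"delta_rot":[0,0,0],"grip":0.2},{"slide":[0,0,-0.196],"delta_rot":[0,0,0],"grip":0.2},{"slide":[0,0,-0.17],"delta_rot":[0,0,0],"grip":0.2},{"slide":[0,0,-0.1],"delta_rot":[0,0,0],"grip":0.2},{"slide":[0,0,-0.04],"delta_rot":[0,0,0],"grip":0.2},{"slide":[0,0,-0.02],"delta_rot":[0,0,0],"grip":0.2},{"slide":[0,0,-0.02],"delta_rot":[0,0,0],"grip":0.2}]' --newtons 25

```text
clock: 11.52
tool_pos: [454.5, -53.9, 102.2]
ee_rot: [0.003, 0.685, 0.728, 0.001]
contact_force: [0.4, 0.3, -4.0]
opening: 70.3
grip_force: 24.6
```

>>> move_arm --series '[{"slide":[0.07,0.03,0],"delta_rot":[0,0,0],"grip":0.2},{"slide":[0.14,0.06,0],"delta_rot":[0,0,0],"grip":0.2},{"slide":[0.21,0.09,0],"delta_rot":[0,0,0],"grip":0.2},{"slide":[0.28,0.12,0],"delta_rot":[0,0,0],"grip":0.2},{"slide":[0.318,0.145,0],"delta_rot":[0,0,0],"grip":0.2},{"slide":[0.318,0.145,0],"delta_rot":[0,0,0],"grip":0.2},{"slide":[0.318,0.145,-0.04],"delta_rot":[0,0,0],"grip":0.2},{"slide":[0.318,0.145,-0.08],"delta_rot":[0,0,0],"grip":0.2},{"slide":[0.318,0.145,-0.11],"delta_rot":[0,0,0],"grip":0.2},{"slide":[0.318,0.145,-0.13],"delta_rot":[0,0,0],"grip":0.2},{"slide":[0.318,0.145,-0.138],"delta_rot":[0,0,0],"grip":0.2},{"slide":[0.318,0.145,-0.142],"delta_rot":[0,0,0],"grip":0.2},{"slide":[0.318,0.145,-0.146],"delta_rot":[0,0,0],"grip":0.2},{"slide":[0.318,0.145,-0.146],"delta_rot":[0,0,0],"grip":0.2}]'

```text
clock: 12.68
tool_pos: [609.5, 19.2, 27.6]
ee_rot: [-0.002, 0.685, 0.728, -0.002]
contact_force: [-9.3, -0.2, 14.3]
opening: 70.6
grip_force: 24.7
```

>>> move_arm --series '[{"slide":[0,0,0.002],"delta_rot":[0,0,0],"grip":0.2},{"slide":[0,0,0.002],"delta_rot":[0,0,0],"grip":0.2},{"slide":[0,0,0.002],"delta_rot":[0,0,0],"grip":1},{"slide":[0,0,0.002],"delta_rot":[0,0,0],"grip":1},{"slide":[0,0,0.002],"delta_rot":[0,0,0],"grip":1},{"slide":[0,0,0.06],"delta_rot":[0,0,0],"grip":1},{"slide":[0,0,0.14],"delta_rot":[0,0,0],"grip":1},{"slide":[0,0,0.22],"delta_rot":[0,0,0],"grip":1},{"slide":[0,0,0.3],"delta_rot":[0,0,0],"grip":1},{"slide":[-0.3,0.56,0.34],"delta_rot":[0,0,0],"grip":1},{"slide":[-0.4,0.56,0.34],"delta_rot":[0,0,0],"grip":1},{"slide":[-0.4,0.56,0.34],"delta_rot":[0,0,0],"grip":1},{"slide":[-0.4,0.56,0.34],"delta_rot":[0,0,0],"grip":1},{"slide":[-0.4,0.56,0.34],"delta_rot":[0,0,0],"grip":1},{"slide":[-0.4,0.56,0.34],"delta_rot":[0,0,0],"grip":1},{"slide":[-0.4,0.56,0.34],"delta_rot":[0,0,0],"grip":1},{"slide":[-0.4,0.56,0.34],"delta_rot":[0,0,0],"grip":1},{"slide":[-0.4,0.56,0.34],"delta_rot":[0,0,0],"grip":1}]'

```text
clock: 14.18
tool_pos: [408.3, 303.0, 197.2]
ee_rot: [-0.001, 0.684, 0.73, 0.001]
contact_force: [0.7, 0.7, 0.4]
opening: 88.5
grip_force: 0.0
```

```bash
python3 - <<'E'
from h import *
p=read_camera("top"); report(p); crop(p,"t3"); print(state()["tool_pos"],state()["contact_force"])
E
```

```text
261 [264.5 282.6] [459.1 169.3  80. ]
257 [467.3 283.3] [ 454.8 -296.5   80. ]
421 [316.  288.7] [444.1  51.3  86. ]
255 [413.5 288.4] [ 444.  -171.7   80. ]
red [329.6 221.7] 715 [610.1  18.8  38. ] [610.83645008  17.88014505] [np.float64(71.4), np.float64(75.3), np.float64(76.8), np.float64(76.0), np.float64(72.9), np.float64(71.8), np.float64(73.3), np.float64(72.6), np.float64(70.8)]
[408.71185899 302.84356636 197.18488529] [-1.73458531  1.47971403  0.45880478]
```

View pics/t3.png

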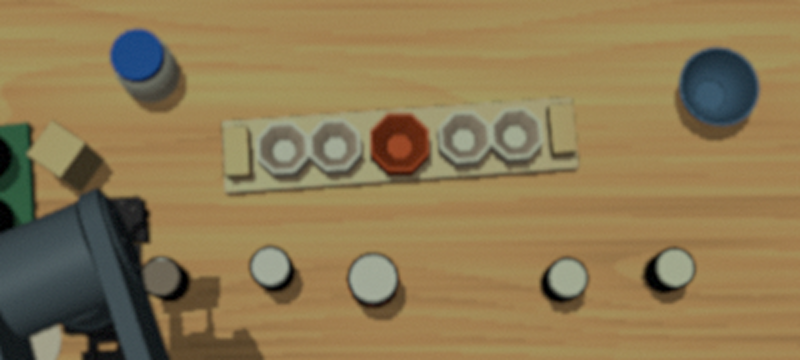

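```bash
cat >> h.py <<'E'
def dishes(p):
    hsv=cv2.cvtColor(p["img"],cv2.COLOR_BGR2HSV); g=p["img"][...,0].astype(float)
    for t in (42,36,32):
        m=(hsv[...,1]<t)&(hsv[...,2]>125); k=np.zeros_like(m); k[205:242,255:410]=1
        print(t,[(s[4],px2w(p,*c,30).round(1)[:2].tolist()) for c,s in ccs(m&k,45,160)])
E
python3 - <<'E'
from h import *
p=read_camera("top"); dishes(p)
hsv=cv2.cvtColor(p["img"],cv2.COLOR_BGR2HSV)
m=((hsv[...,0]<14)|(hsv[...,0]>172))&(hsv[...,1]>140)&(hsv[...,2]>115); m[250:]=0; m[:200]=0
print([(s[4],px2w(p,*c,27).round(1)) for c,s in ccs(m,30)])
E
```

```text
42 [(np.int32(103), [620.5, -120.4]), (np.int32(109), [616.6, -58.4]), (np.int32(112), [607.2, 96.2]), (np.int32(107), [604.5, 158.2])]
36 [(np.int32(48), [601.9, -46.2]), (np.int32(83), [616.4, -57.0]), (np.int32(102), [607.2, 97.2]), (np.int32(101), [604.5, 158.7])]
32 [(np.int32(90), [607.3, 97.2]), (np.int32(84), [604.3, 158.5])]
[(np.int32(92), array([614. ,   6.3,  27. ])), (np.int32(118), array([610.3,  19.3,  27. ])), (np.int32(1326), array([ 577.3, -614. ,   27. ]))]
```

>>> move_arm --series '[{"slide":[0.07,-0.5,-0.08],"delta_rot":[0,0,0],"grip":1},{"slide":[0.07,-0.503,-0.08],"delta_rot":[0,0,0],"grip":1},{"slide":[0.07,-0.503,-0.08],"delta_rot":[0,0,0],"grip":1},{"slide":[0.07,-0.503,-0.08],"delta_rot":[0,0,0],"grip":1},{"slide":[0.07,-0.503,-0.08],"delta_rot":[0,0,0],"grip":1},{"slide":[0.07,-0.503,-0.08],"delta_rot":[0,0,0],"grip":1},{"slide":[0.07,-0.503,-0.08],"delta_rot":[0,0,0],"grip":1},{"slide":[0.07,-0.503,-0.08],"delta_rot":[0,0,0],"grip":1},{"slide":[0.07,-0.503,-0.08],"delta_rot":[0,0,0],"grip":1},{"slide":[0.07,-0.503,-0.08],"delta_rot":[0,0,0],"grip":1}]'

```text
clock: 15.12
tool_pos: [446.7, 48.2, 156.8]
ee_rot: [-0.0, 0.685, 0.728, 0.0]
contact_force: [-0.2, 0.7, -0.1]
opening: 87.9
grip_force: 0.0
```

>>> move_arm --series '[{"slide":[0,0,-0.06],"delta_rot":[0,0,0],"grip":1},{"slide":[0,0,-0.1],"delta_rot":[0,0,0],"grip":1},{"slide":[0,0,-0.1],"delta_rot":[0,0,0],"grip":1},{"slide":[0,0,-0.1],"delta_rot":[0,0,0],"grip":1},{"slide":[0,0,-0.1],"delta_rot":[0,0,0],"grip":1}]'

```text
clock: 15.53
tool_pos: [447.1, 48.7, 107.8]
ee_rot: [0.0, 0.685, 0.729, 0.0]
contact_force: [-0.3, -0.6, 0.0]
opening: 88.0
grip_force: 0.0
```

>>> move_arm --series '[{"slide":[-0.003,0.005,-0.05],"delta_rot":[0,0,0],"grip":1},{"slide":[-0.003,0.005,-0.1],"delta_rot":[0,0,0],"grip":1},{"slide":[-0.003,0.005,-0.13],"delta_rot":[0,0,0],"grip":1},{"slide":[-0.003,0.005,-0.144],"delta_rot":[0,0,0],"grip":1},{"slide":[-0.003,0.005,-0.144],"delta_rot":[0,0,0],"grip":1},{"slide":[-0.003,0.005,-0.144],"delta_rot":[0,0,0],"grip":-0.2},{"slide":[-0.003,0.005,-0.144],"delta_rot":[0,0,0],"grip":-0.2},{"slide":[-0.003,0.005,-0.144],"delta_rot":[0,0,0],"grip":-0.2},{"slide":[-0.003,0.005,-0.144],"delta_rot":[0,0,0],"grip":-0.2},{"slide":[-0.003,0.005,-0.144],"delta_rot":[0,0,0],"grip":-0.2},{"slide":[-0.003,0.005,-0.144],"delta_rot":[0,0,0],"grip":-0.2},{"slide":[-0.003,0.005,-0.144],"delta_rot":[0,0,0],"grip":-0.2}]' --newtons 25

```text
clock: 16.53
tool_pos: [445.7, 50.3, 35.5]
ee_rot: [0.001, 0.685, 0.728, 0.0]
contact_force: [-1.4, 0.4, 5.8]
opening: 58.4
grip_force: 25.0
```

>>> move_arm --series '[{"slide":[0,0,0.05],"delta_rot":[0,0,0],"grip":-0.2},{"slide":[0,0,0.11],"delta_rot":[0,0,0],"grip":-0.2},{"slide":[0,0,0.16],"delta_rot":[0,0,0],"grip":-0.2},{"slide":[0.05,-0.01,0.17],"delta_rot":[0,0,0],"grip":-0.2},{"slide":[0.1,-0.02,0.17],"delta_rot":[0,0,0],"grip":-0.2},{"slide":[0.15,-0.03,0.17],"delta_rot":[0,0,0],"grip":-0.2},{"slide":[0.2,-0.04,0.17],"delta_rot":[0,0,0],"grip":-0.2},{"slide":[0.25,-0.05,0.17],"delta_rot":[0,0,0],"grip":-0.2},{"slide":[0.3,-0.06,0.17],"delta_rot":[0,0,0],"grip":-0.2},{"slide":[0.332,-0.063,0.17],"delta_rot":[0,0,0],"grip":-0.2},{"slide":[0.332,-0.063,0.17],"delta_rot":[0,0,0],"grip":-0.2},{"slide":[0.332,-0.063,0.14],"delta_rot":[0,0,0],"grip":-0.2},{"slide":[0.332,-0.063,0.11],"delta_rot":[0,0,0],"grip":-0.2},{"slide":[0.332,-0.063,0.11],"delta_rot":[0,0,0],"grip":-0.2},{"slide":[0.332,-0.063,0.11],"delta_rot":[0,0,0],"grip":-0.2}]'

```text
clock: 17.78
tool_pos: [608.8, 19.3, 88.0]
ee_rot: [-0.002, 0.685, 0.728, -0.001]
contact_force: [-0.1, -0.0, -3.6]
opening: 58.7
grip_force: 25.0
```

>>> move_arm --series '[{"slide":[0.001,0,-0.012],"delta_rot":[0,0,0],"grip":-0.2},{"slide":[0.002,0,-0.024],"delta_rot":[0,0,0],"grip":-0.2},{"slide":[0.002,0,-0.032],"delta_rot":[0,0,0],"grip":-0.2},{"slide":[0.002,0,-0.036],"delta_rot":[0,0,0],"grip":-0.2},{"slide":[0.002,0,-0.04],"delta_rot":[0,0,0],"grip":-0.2},{"slide":[0.002,0,-0.044],"delta_rot":[0,0,0],"grip":-0.2},{"slide":[0.002,0,-0.046],"delta_rot":[0,0,0],"grip":-0.2},{"slide":[0.002,0,-0.048],"delta_rot":[0,0,0],"grip":-0.2},{"slide":[0.002,0,-0.048],"delta_rot":[0,0,0],"grip":-0.2}]'

```text
clock: 18.53
tool_pos: [612.0, 18.8, 65.6]
ee_rot: [-0.0, 0.685, 0.728, -0.0]
contact_force: [0.0, 0.3, -3.7]
opening: 58.7
grip_force: 25.0
```

>>> move_arm --series '[{"slide":[-0.002,0,-0.002],"delta_rot":[0,0,0],"grip":-0.2},{"slide":[-0.003,0,-0.003],"delta_rot":[0,0,0],"grip":-0.2},{"slide":[-0.003,0,-0.005],"delta_rot":[0,0,0],"grip":-0.2},{"slide":[-0.003,0,-0.005],"delta_rot":[0,0,0],"grip":-0.2},{"slide":[-0.003,0,-0.005],"delta_rot":[0,0,0],"grip":-0.2}]'

```text
clock: 18.95
tool_pos: [611.1, 18.7, 63.6]
ee_rot: [0.001, 0.685, 0.728, 0.0]
contact_force: [2.0, -0.9, -2.1]
opening: 58.6
grip_force: 25.0
```

>>> move_arm --series '[{"slide":[0,0,-0.001],"delta_rot":[0,0,0],"grip":-0.2},{"slide":[0,0,-0.001],"delta_rot":[0,0,0],"grip":1},{"slide":[0,0,-0.001],"delta_rot":[0,0,0],"grip":1},{"slide":[0,0,-0.001],"delta_rot":[0,0,0],"grip":1},{"slide":[0,0,-0.001],"delta_rot":[0,0,0],"grip":1},{"slide":[0,0,0.05],"delta_rot":[0,0,0],"grip":1},{"slide":[0,0,0.12],"delta_rot":[0,0,0],"grip":1},{"slide":[0,0,0.17],"delta_rot":[0,0,0],"grip":1},{"slide":[-0.301,0.302,0.17],"delta_rot":[0,0,0],"grip":1},{"slide":[-0.301,0.302,0.17],"delta_rot":[0,0,0],"grip":1},{"slide":[-0.301,0.302,0.17],"delta_rot":[0,0,0],"grip":1},{"slide":[-0.301,0.302,0.17],"delta_rot":[0,0,0],"grip":1},{"slide":[-0.301,0.302,0.17],"delta_rot":[0,0,0],"grip":1},{"slide":[-0.301,0.302,0.12],"delta_rot":[0,0,0],"grip":1},{"slide":[-0.301,0.302,0.075],"delta_rot":[0,0,0],"grip":1},{"slide":[-0.301,0.302,0.075],"delta_rot":[0,0,0],"grip":1},{"slide":[-0.301,0.302,0.075],"delta_rot":[0,0,0],"grip":1}]'

```text
clock: 20.37
tool_pos: [459.1, 169.9, 100.2]
ee_rot: [-0.001, 0.685, 0.728, -0.001]
contact_force: [0.8, -0.4, 0.4]
opening: 87.8
grip_force: 0.0
```

```bash
python3 - <<'E'
from h import *
p=read_camera("top"); report(p); crop(p,"t4"); print(state()["tool_pos"],state()["contact_force"])
for c,s in discs(p,(190,250,250,410)): print(c,s[4],px2w(p,*c,113.7).round(1))
E
```

```text
115 [387.3 218. ] [ 620.5 -121.1   30. ]
118 [361.6 219.7] [616.5 -58.7  30. ]
90 [288.3 238.8] [570.4 118.3  30. ]
254 [467.2 283.3] [ 454.8 -296.3   80. ]
88 [204.5 288. ] [452.4 316.5  30. ]
255 [413.5 288.4] [ 444.1 -171.8   80. ]
red [328.9 229.7] 252 [590.6  20.6  38. ] [592.41418691  19.08174513] [np.float64(39.3), np.float64(44.2), np.float64(50.2), np.float64(54.9), np.float64(58.7), np.float64(61.5), np.float64(64.8), np.float64(66.8), np.float64(66.7)]
[460.39695551 169.75210118 101.26509661] [0.32822328 0.07149723 1.17822275]
[387.27826087 218.0173913 ] 115 [ 601.7 -111.8  113.7]
[361.58474576 219.70338983] 118 [598.  -53.1 113.7]
[288.25555556 238.76666667] 90 [554.6 113.5 113.7]
```

View pics/t4.png

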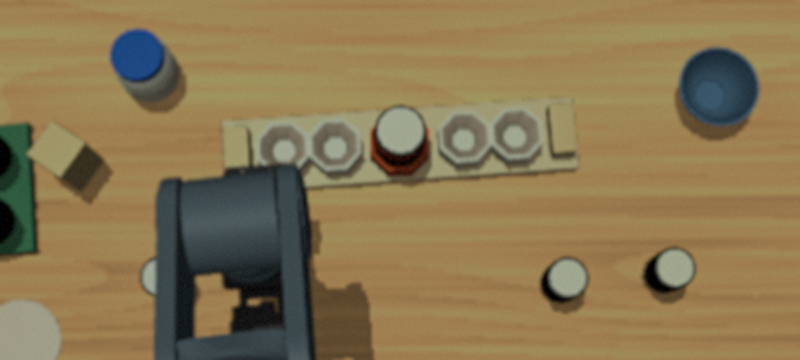

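>>> move_arm --series '[{"slide":[0,0,-0.05],"delta_rot":[0,0,0],"grip":1},{"slide":[0,0,-0.1],"delta_rot":[0,0,0],"grip":1},{"slide":[0,0,-0.125],"delta_rot":[0,0,0],"grip":1},{"slide":[0,0,-0.136],"delta_rot":[0,0,0],"grip":1},{"slide":[0,0,-0.136],"delta_rot":[0,0,0],"grip":1},{"slide":[0,0,-0.136],"delta_rot":[0,0,0],"grip":-0.4},{"slide":[0,0,-0.136],"delta_rot":[0,0,0],"grip":-0.4},{"slide":[0,0,-0.136],"delta_rot":[0,0,0],"grip":-0.4},{"slide":[0,0,-0.136],"delta_rot":[0,0,0],"grip":-0.4},{"slide":[0,0,-0.136],"delta_rot":[0,0,0],"grip":-0.4},{"slide":[0,0,-0.136],"delta_rot":[0,0,0],"grip":-0.4},{"slide":[0,0,-0.136],"delta_rot":[0,0,0],"grip":-0.4},{"slide":[0,0,-0.136],"delta_rot":[0,0,0],"grip":-0.4}]'

```text
clock: 21.5
tool_pos: [460.3, 169.9, 33.0]
ee_rot: [0.0, 0.685, 0.728, 0.0]
contact_force: [0.2, 0.7, 2.9]
opening: 47.6
grip_force: 25.0
```

>>> move_arm --series '[{"slide":[0,0,0.05],"delta_rot":[0,0,0],"grip":-0.4},{"slide":[0,0,0.11],"delta_rot":[0,0,0],"grip":-0.4},{"slide":[0,0,0.16],"delta_rot":[0,0,0],"grip":-0.4},{"slide":[0.05,-0.025,0.17],"delta_rot":[0,0,0],"grip":-0.4},{"slide":[0.1,-0.05,0.17],"delta_rot":[0,0,0],"grip":-0.4},{"slide":[0.15,-0.075,0.17],"delta_rot":[0,0,0],"grip":-0.4},{"slide":[0.2,-0.1,0.17],"delta_rot":[0,0,0],"grip":-0.4},{"slide":[0.25,-0.125,0.17],"delta_rot":[0,0,0],"grip":-0.4},{"slide":[0.297,-0.146,0.17],"delta_rot":[0,0,0],"grip":-0.4},{"slide":[0.297,-0.146,0.17],"delta_rot":[0,0,0],"grip":-0.4},{"slide":[0.297,-0.146,0.14],"delta_rot":[0,0,0],"grip":-0.4},{"slide":[0.297,-0.146,0.11],"delta_rot":[0,0,0],"grip":-0.4},{"slide":[0.297,-0.146,0.09],"delta_rot":[0,0,0],"grip":-0.4},{"slide":[0.297,-0.146,0.09],"delta_rot":[0,0,0],"grip":-0.4},{"slide":[0.297,-0.146,0.09],"delta_rot":[0,0,0],"grip":-0.4}]'

```text
clock: 22.75
tool_pos: [607.4, 97.1, 76.7]
ee_rot: [-0.001, 0.685, 0.728, -0.001]
contact_force: [1.4, 0.6, -1.7]
opening: 47.3
grip_force: 25.0
```

>>> move_arm --series '[{"slide":[0.001,0,-0.008],"delta_rot":[0,0,0],"grip":-0.4},{"slide":[0.001,0,-0.013],"delta_rot":[0,0,0],"grip":-0.4},{"slide":[0.001,0,-0.017],"delta_rot":[0,0,0],"grip":-0.4},{"slide":[0.001,0,-0.02],"delta_rot":[0,0,0],"grip":-0.4},{"slide":[0.001,0,-0.022],"delta_rot":[0,0,0],"grip":-0.4},{"slide":[0.001,0,-0.024],"delta_rot":[0,0,0],"grip":-0.4},{"slide":[0.001,0,-0.024],"delta_rot":[0,0,0],"grip":-0.4},{"slide":[0.001,0,-0.024],"delta_rot":[0,0,0],"grip":-0.4}]'

```text
clock: 23.42
tool_pos: [609.0, 96.8, 65.8]
ee_rot: [-0.0, 0.685, 0.728, -0.0]
contact_force: [0.3, -0.3, -3.1]
opening: 47.1
grip_force: 25.0
```

>>> move_arm --series '[{"slide":[0,0,-0.002],"delta_rot":[0,0,0],"grip":-0.4},{"slide":[0,0,-0.004],"delta_rot":[0,0,0],"grip":-0.4},{"slide":[0,0,-0.005],"delta_rot":[0,0,0],"grip":-0.4},{"slide":[0,0,-0.005],"delta_rot":[0,0,0],"grip":-0.4},{"slide":[0,0,-0.005],"delta_rot":[0,0,0],"grip":-0.4}]'

```text
clock: 23.83
tool_pos: [609.4, 97.2, 63.8]
ee_rot: [0.0, 0.685, 0.728, 0.0]
contact_force: [-0.9, 2.2, 2.9]
opening: 47.7
grip_force: 25.0
```

>>> move_arm --series '[{"slide":[0,0,0],"delta_rot":[0,0,0],"grip":1},{"slide":[0,0,0],"delta_rot":[0,0,0],"grip":1},{"slide":[0,0,0],"delta_rot":[0,0,0],"grip":1},{"slide":[0,0,0],"delta_rot":[0,0,0],"grip":1},{"slide":[0,0,0.05],"delta_rot":[0,0,0],"grip":1},{"slide":[0,0,0.12],"delta_rot":[0,0,0],"grip":1},{"slide":[0,0,0.17],"delta_rot":[0,0,0],"grip":1},{"slide":[-0.32,0.395,0.17],"delta_rot":[0,0,0],"grip":1},{"slide":[-0.32,0.395,0.17],"delta_rot":[0,0,0],"grip":1},{"slide":[-0.32,0.395,0.17],"delta_rot":[0,0,0],"grip":1},{"slide":[-0.32,0.395,0.17],"delta_rot":[0,0,0],"grip":1},{"slide":[-0.32,0.395,0.17],"delta_rot":[0,0,0],"grip":1},{"slide":[-0.32,0.395,0.17],"delta_rot":[0,0,0],"grip":1},{"slide":[-0.32,0.395,0.17],"delta_rot":[0,0,0],"grip":1},{"slide":[-0.32,0.395,0.12],"delta_rot":[0,0,0],"grip":1},{"slide":[-0.32,0.395,0.08],"delta_rot":[0,0,0],"grip":1},{"slide":[-0.32,0.395,0.08],"delta_rot":[0,0,0],"grip":1},{"slide":[-0.32,0.395,0.08],"delta_rot":[0,0,0],"grip":1}]'

```text
clock: 25.33
tool_pos: [448.4, 293.7, 102.4]
ee_rot: [-0.001, 0.685, 0.728, -0.001]
contact_force: [0.8, 0.7, 0.1]
opening: 88.1
grip_force: 0.0
```

>>> move_arm --series '[{"slide":[0,0.001,-0.05],"delta_rot":[0,0,0],"grip":1},{"slide":[0,0.001,-0.1],"delta_rot":[0,0,0],"grip":1},{"slide":[0,0.001,-0.125],"delta_rot":[0,0,0],"grip":1},{"slide":[0,0.001,-0.139],"delta_rot":[0,0,0],"grip":1},{"slide":[0,0.001,-0.139],"delta_rot":[0,0,0],"grip":1},{"slide":[0,0.001,-0.139],"delta_rot":[0,0,0],"grip":-0.4},{"slide":[0,0.001,-0.139],"delta_rot":[0,0,0],"grip":-0.4},{"slide":[0,0.001,-0.139],"delta_rot":[0,0,0],"grip":-0.4},{"slide":[0,0.001,-0.139],"delta_rot":[0,0,0],"grip":-0.4},{"slide":[0,0.001,-0.139],"delta_rot":[0,0,0],"grip":-0.4},{"slide":[0,0.001,-0.139],"delta_rot":[0,0,0],"grip":-0.4},{"slide":[0,0.001,-0.139],"delta_rot":[0,0,0],"grip":-0.4},{"slide":[0,0.001,-0.139],"delta_rot":[0,0,0],"grip":-0.4}]'

```text
clock: 26.42
tool_pos: [449.2, 295.0, 34.1]
ee_rot: [0.0, 0.685, 0.728, 0.0]
contact_force: [-1.4, -0.5, 4.2]
opening: 47.4
grip_force: 25.0
```

>>> move_arm --series '[{"slide":[0,0,0.05],"delta_rot":[0,0,0],"grip":-0.4},{"slide":[0,0,0.11],"delta_rot":[0,0,0],"grip":-0.4},{"slide":[0,0,0.16],"delta_rot":[0,0,0],"grip":-0.4},{"slide":[0.05,-0.043,0.17],"delta_rot":[0,0,0],"grip":-0.4},{"slide":[0.1,-0.086,0.17],"delta_rot":[0,0,0],"grip":-0.4},{"slide":[0.15,-0.13,0.17],"delta_rot":[0,0,0],"grip":-0.4},{"slide":[0.2,-0.173,0.17],"delta_rot":[0,0,0],"grip":-0.4},{"slide":[0.25,-0.216,0.17],"delta_rot":[0,0,0],"grip":-0.4},{"slide":[0.3,-0.26,0.17],"delta_rot":[0,0,0],"grip":-0.4},{"slide":[0.315,-0.272,0.17],"delta_rot":[0,0,0],"grip":-0.4},{"slide":[0.315,-0.272,0.17],"delta_rot":[0,0,0],"grip":-0.4},{"slide":[0.315,-0.272,0.14],"delta_rot":[0,0,0],"grip":-0.4},{"slide":[0.315,-0.272,0.11],"delta_rot":[0,0,0],"grip":-0.4},{"slide":[0.315,-0.272,0.09],"delta_rot":[0,0,0],"grip":-0.4},{"slide":[0.315,-0.272,0.09],"delta_rot":[0,0,0],"grip":-0.4},{"slide":[0.315,-0.272,0.09],"delta_rot":[0,0,0],"grip":-0.4}]'

```text
clock: 27.75
tool_pos: [605.1, 159.6, 77.8]
ee_rot: [-0.001, 0.685, 0.729, -0.001]
contact_force: [-0.1, 0.2, -2.4]
opening: 47.3
grip_force: 25.0
```

>>> move_arm --series '[{"slide":[0.001,-0.001,-0.008],"delta_rot":[0,0,0],"grip":-0.4},{"slide":[0.001,-0.001,-0.013],"delta_rot":[0,0,0],"grip":-0.4},{"slide":[0.001,-0.001,-0.017],"delta_rot":[0,0,0],"grip":-0.4},{"slide":[0.001,-0.001,-0.02],"delta_rot":[0,0,0],"grip":-0.4},{"slide":[0.001,-0.001,-0.022],"delta_rot":[0,0,0],"grip":-0.4},{"slide":[0.001,-0.001,-0.024],"delta_rot":[0,0,0],"grip":-0.4},{"slide":[0.001,-0.001,-0.026],"delta_rot":[0,0,0],"grip":-0.4},{"slide":[0.001,-0.001,-0.026],"delta_rot":[0,0,0],"grip":-0.4},{"slide":[0.001,-0.001,-0.026],"delta_rot":[0,0,0],"grip":-0.4}]'

```text
clock: 28.5
tool_pos: [607.0, 158.5, 65.9]
ee_rot: [-0.0, 0.685, 0.728, 0.0]
contact_force: [-0.2, 1.3, -1.2]
opening: 47.4
grip_force: 25.0
```

>>> move_arm --series '[{"slide":[0,0,-0.002],"delta_rot":[0,0,0],"grip":-0.4},{"slide":[0,0,-0.003],"delta_rot":[0,0,0],"grip":-0.4},{"slide":[0,0,-0.003],"delta_rot":[0,0,0],"grip":-0.4},{"slide":[0,0,-0.003],"delta_rot":[0,0,0],"grip":-0.4}]'

```text
clock: 28.83
tool_pos: [607.1, 158.8, 65.4]
ee_rot: [-0.0, 0.685, 0.728, 0.0]
contact_force: [-4.9, 1.0, 6.1]
opening: 47.5
grip_force: 25.0
```

>>> move_arm --series '[{"slide":[0,0,0],"delta_rot":[0,0,0],"grip":1},{"slide":[0,0,0],"delta_rot":[0,0,0],"grip":1},{"slide":[0,0,0],"delta_rot":[0,0,0],"grip":1},{"slide":[0,0,0],"delta_rot":[0,0,0],"grip":1},{"slide":[0,0,0.05],"delta_rot":[0,0,0],"grip":1},{"slide":[0,0,0.12],"delta_rot":[0,0,0],"grip":1},{"slide":[0,0,0.18],"delta_rot":[0,0,0],"grip":1},{"slide":[-0.2,0,0.18],"delta_rot":[0,0,0],"grip":1},{"slide":[-0.324,-0.66,0.18],"delta_rot":[0,0,0],"grip":1},{"slide":[-0.324,-0.66,0.18],"delta_rot":[0,0,0],"grip":1},{"slide":[-0.324,-0.66,0.18],"delta_rot":[0,0,0],"grip":1},{"slide":[-0.324,-0.66,0.18],"delta_rot":[0,0,0],"grip":1},{"slide":[-0.324,-0.66,0.18],"delta_rot":[0,0,0],"grip":1},{"slide":[-0.324,-0.66,0.18],"delta_rot":[0,0,0],"grip":1},{"slide":[-0.324,-0.66,0.18],"delta_rot":[0,0,0],"grip":1},{"slide":[-0.324,-0.66,0.18],"delta_rot":[0,0,0],"grip":1},{"slide":[-0.324,-0.66,0.18],"delta_rot":[0,0,0],"grip":1},{"slide":[-0.324,-0.66,0.12],"delta_rot":[0,0,0],"grip":1},{"slide":[-0.324,-0.66,0.08],"delta_rot":[0,0,0],"grip":1},{"slide":[-0.324,-0.66,0.08],"delta_rot":[0,0,0],"grip":1}]'

```text
clock: 30.5
tool_pos: [442.4, -170.8, 100.8]
ee_rot: [-0.003, 0.686, 0.728, -0.0]
contact_force: [-0.6, 1.4, -0.8]
opening: 88.4
grip_force: 0.0
```

```bash
python3 - <<'E'
from h import *
p=read_camera("top"); report(p); crop(p,"t5"); print(state()["tool_pos"],state()["contact_force"])
E
```

```text
410 [329.8 214.5] [616.9  18.7  86. ]
117 [387.4 218.1] [ 620.2 -121.3   30. ]
119 [361.5 219.7] [616.5 -58.4  30. ]
99 [287.4 239.4] [568.8 120.3  30. ]
red [329.  229.6] 245 [590.9  20.3  38. ] [593.58782809  19.08174513] [np.float64(36.9), np.float64(44.2), np.float64(50.2), np.float64(54.6), np.float64(58.4), np.float64(62.0), np.float64(65.1), np.float64(66.8), np.float64(66.7)]
[ 443.41956353 -171.01719885  102.5594946 ] [-0.33516982  0.34722122  0.67628628]
```

View pics/t5.png

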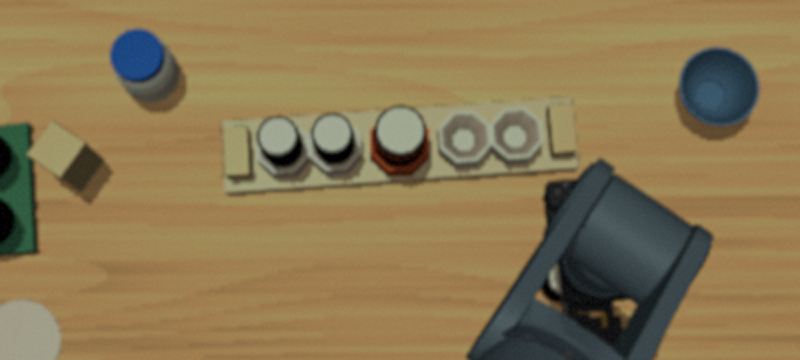

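>>> move_arm --series '[{"slide":[0.003,-0.001,-0.05],"delta_rot":[0,0,0],"grip":1},{"slide":[0.003,-0.001,-0.1],"delta_rot":[0,0,0],"grip":1},{"slide":[0.003,-0.001,-0.125],"delta_rot":[0,0,0],"grip":1},{"slide":[0.003,-0.001,-0.138],"delta_rot":[0,0,0],"grip":1},{"slide":[0.003,-0.001,-0.138],"delta_rot":[0,0,0],"grip":1},{"slide":[0.003,-0.001,-0.138],"delta_rot":[0,0,0],"grip":-0.4},{"slide":[0.003,-0.001,-0.138],"delta_rot":[0,0,0],"grip":-0.4},{"slide":[0.003,-0.001,-0.138],"delta_rot":[0,0,0],"grip":-0.4},{"slide":[0.003,-0.001,-0.138],"delta_rot":[0,0,0],"grip":-0.4},{"slide":[0.003,-0.001,-0.138],"delta_rot":[0,0,0],"grip":-0.4},{"slide":[0.003,-0.001,-0.138],"delta_rot":[0,0,0],"grip":-0.4},{"slide":[0.003,-0.001,-0.138],"delta_rot":[0,0,0],"grip":-0.4},{"slide":[0.003,-0.001,-0.138],"delta_rot":[0,0,0],"grip":-0.4}]'

```text
clock: 31.63
tool_pos: [446.6, -172.3, 35.5]
ee_rot: [0.0, 0.685, 0.728, -0.0]
contact_force: [-0.8, 0.1, 4.5]
opening: 47.6
grip_force: 24.9
```

>>> move_arm --series '[{"slide":[0,0,0.05],"delta_rot":[0,0,0],"grip":-0.4},{"slide":[0,0,0.11],"delta_rot":[0,0,0],"grip":-0.4},{"slide":[0,0,0.16],"delta_rot":[0,0,0],"grip":-0.4},{"slide":[0.05,0.033,0.17],"delta_rot":[0,0,0],"grip":-0.4},{"slide":[0.1,0.065,0.17],"delta_rot":[0,0,0],"grip":-0.4},{"slide":[0.15,0.098,0.17],"delta_rot":[0,0,0],"grip":-0.4},{"slide":[0.2,0.13,0.17],"delta_rot":[0,0,0],"grip":-0.4},{"slide":[0.25,0.163,0.17],"delta_rot":[0,0,0],"grip":-0.4},{"slide":[0.3,0.195,0.17],"delta_rot":[0,0,0],"grip":-0.4},{"slide":[0.346,0.225,0.17],"delta_rot":[0,0,0],"grip":-0.4},{"slide":[0.346,0.225,0.17],"delta_rot":[0,0,0],"grip":-0.4},{"slide":[0.346,0.225,0.14],"delta_rot":[0,0,0],"grip":-0.4},{"slide":[0.346,0.225,0.11],"delta_rot":[0,0,0],"grip":-0.4},{"slide":[0.346,0.225,0.09],"delta_rot":[0,0,0],"grip":-0.4},{"slide":[0.346,0.225,0.09],"delta_rot":[0,0,0],"grip":-0.4},{"slide":[0.346,0.225,0.09],"delta_rot":[0,0,0],"grip":-0.4}]'

```text
clock: 32.97
tool_pos: [618.5, -59.6, 79.3]
ee_rot: [-0.001, 0.685, 0.728, -0.001]
contact_force: [0.6, 0.7, -2.6]
opening: 47.5
grip_force: 24.9
```

>>> move_arm --series '[{"slide":[0,0,-0.008],"delta_rot":[0,0,0],"grip":-0.4},{"slide":[0,0,-0.013],"delta_rot":[0,0,0],"grip":-0.4},{"slide":[0,0,-0.017],"delta_rot":[0,0,0],"grip":-0.4},{"slide":[0,0,-0.02],"delta_rot":[0,0,0],"grip":-0.4},{"slide":[0,0,-0.022],"delta_rot":[0,0,0],"grip":-0.4},{"slide":[0,0,-0.024],"delta_rot":[0,0,0],"grip":-0.4},{"slide":[0,0,-0.026],"delta_rot":[0,0,0],"grip":-0.4},{"slide":[0,0,-0.026],"delta_rot":[0,0,0],"grip":-0.4},{"slide":[0,0,-0.026],"delta_rot":[0,0,0],"grip":-0.4}]'

```text
clock: 33.72
tool_pos: [619.5, -59.6, 67.2]
ee_rot: [-0.0, 0.685, 0.728, -0.0]
contact_force: [0.3, -0.1, -2.7]
opening: 47.3
grip_force: 24.9
```

>>> move_arm --series '[{"slide":[-0.001,0,-0.002],"delta_rot":[0,0,0],"grip":-0.4},{"slide":[-0.001,0,-0.003],"delta_rot":[0,0,0],"grip":-0.4},{"slide":[-0.001,0,-0.004],"delta_rot":[0,0,0],"grip":-0.4},{"slide":[-0.001,0,-0.004],"delta_rot":[0,0,0],"grip":-0.4}]'

```text
clock: 34.05
tool_pos: [619.3, -59.5, 66.3]
ee_rot: [0.0, 0.685, 0.728, 0.0]
contact_force: [-3.6, 2.1, 6.8]
opening: 47.5
grip_force: 24.9
```

>>> move_arm --series '[{"slide":[0,0,0],"delta_rot":[0,0,0],"grip":1},{"slide":[0,0,0],"delta_rot":[0,0,0],"grip":1},{"slide":[0,0,0],"delta_rot":[0,0,0],"grip":1},{"slide":[0,0,0],"delta_rot":[0,0,0],"grip":1},{"slide":[0,0,0.05],"delta_rot":[0,0,0],"grip":1},{"slide":[0,0,0.12],"delta_rot":[0,0,0],"grip":1},{"slide":[0,0,0.17],"delta_rot":[0,0,0],"grip":1},{"slide":[-0.326,-0.474,0.17],"delta_rot":[0,0,0],"grip":1},{"slide":[-0.326,-0.474,0.17],"delta_rot":[0,0,0],"grip":1},{"slide":[-0.326,-0.474,0.17],"delta_rot":[0,0,0],"grip":1},{"slide":[-0.326,-0.474,0.17],"delta_rot":[0,0,0],"grip":1},{"slide":[-0.326,-0.474,0.17],"delta_rot":[0,0,0],"grip":1},{"slide":[-0.326,-0.474,0.17],"delta_rot":[0,0,0],"grip":1},{"slide":[-0.326,-0.474,0.17],"delta_rot":[0,0,0],"grip":1},{"slide":[-0.326,-0.474,0.17],"delta_rot":[0,0,0],"grip":1},{"slide":[-0.326,-0.474,0.12],"delta_rot":[0,0,0],"grip":1},{"slide":[-0.326,-0.474,0.075],"delta_rot":[0,0,0],"grip":1},{"slide":[-0.326,-0.474,0.075],"delta_rot":[0,0,0],"grip":1},{"slide":[-0.326,-0.474,0.075],"delta_rot":[0,0,0],"grip":1}]'

```text
clock: 35.63
tool_pos: [455.4, -295.7, 101.8]
ee_rot: [-0.002, 0.685, 0.728, 0.0]
contact_force: [-1.1, -0.0, -0.2]
opening: 88.1
grip_force: 0.0
```

>>> move_arm --series '[{"slide":[0,-0.001,-0.05],"delta_rot":[0,0,0],"grip":1},{"slide":[0,-0.001,-0.1],"delta_rot":[0,0,0],"grip":1},{"slide":[0,-0.001,-0.125],"delta_rot":[0,0,0],"grip":1},{"slide":[0,-0.001,-0.136],"delta_rot":[0,0,0],"grip":1},{"slide":[0,-0.001,-0.136],"delta_rot":[0,0,0],"grip":1},{"slide":[0,-0.001,-0.136],"delta_rot":[0,0,0],"grip":-0.4},{"slide":[0,-0.001,-0.136],"delta_rot":[0,0,0],"grip":-0.4},{"slide":[0,-0.001,-0.136],"delta_rot":[0,0,0],"grip":-0.4},{"slide":[0,-0.001,-0.136],"delta_rot":[0,0,0],"grip":-0.4},{"slide":[0,-0.001,-0.136],"delta_rot":[0,0,0],"grip":-0.4},{"slide":[0,-0.001,-0.136],"delta_rot":[0,0,0],"grip":-0.4},{"slide":[0,-0.001,-0.136],"delta_rot":[0,0,0],"grip":-0.4},{"slide":[0,-0.001,-0.136],"delta_rot":[0,0,0],"grip":-0.4}]'

```text
clock: 36.72
tool_pos: [456.1, -297.3, 35.1]
ee_rot: [0.0, 0.685, 0.728, -0.0]
contact_force: [-1.2, 0.5, 3.6]
opening: 47.6
grip_force: 25.0
```

>>> move_arm --series '[{"slide":[0,0,0.05],"delta_rot":[0,0,0],"grip":-0.4},{"slide":[0,0,0.11],"delta_rot":[0,0,0],"grip":-0.4},{"slide":[0,0,0.16],"delta_rot":[0,0,0],"grip":-0.4},{"slide":[0.05,0.052,0.17],"delta_rot":[0,0,0],"grip":-0.4},{"slide":[0.1,0.105,0.17],"delta_rot":[0,0,0],"grip":-0.4},{"slide":[0.15,0.157,0.17],"delta_rot":[0,0,0],"grip":-0.4},{"slide":[0.2,0.21,0.17],"delta_rot":[0,0,0],"grip":-0.4},{"slide":[0.25,0.262,0.17],"delta_rot":[0,0,0],"grip":-0.4},{"slide":[0.3,0.315,0.17],"delta_rot":[0,0,0],"grip":-0.4},{"slide":[0.332,0.349,0.17],"delta_rot":[0,0,0],"grip":-0.4},{"slide":[0.332,0.349,0.17],"delta_rot":[0,0,0],"grip":-0.4},{"slide":[0.332,0.349,0.14],"delta_rot":[0,0,0],"grip":-0.4},{"slide":[0.332,0.349,0.11],"delta_rot":[0,0,0],"grip":-0.4},{"slide":[0.332,0.349,0.09],"delta_rot":[0,0,0],"grip":-0.4},{"slide":[0.332,0.349,0.09],"delta_rot":[0,0,0],"grip":-0.4},{"slide":[0.332,0.349,0.09],"delta_rot":[0,0,0],"grip":-0.4}]'

```text
clock: 38.05
tool_pos: [621.0, -122.8, 78.7]
ee_rot: [-0.001, 0.686, 0.728, -0.0]
contact_force: [0.4, -0.4, -1.7]
opening: 47.3
grip_force: 25.0
```

>>> move_arm --series '[{"slide":[0.001,0.001,-0.008],"delta_rot":[0,0,0],"grip":-0.4},{"slide":[0.001,0.001,-0.013],"delta_rot":[0,0,0],"grip":-0.4},{"slide":[0.001,0.001,-0.017],"delta_rot":[0,0,0],"grip":-0.4},{"slide":[0.001,0.001,-0.02],"delta_rot":[0,0,0],"grip":-0.4},{"slide":[0.001,0.001,-0.022],"delta_rot":[0,0,0],"grip":-0.4},{"slide":[0.001,0.001,-0.024],"delta_rot":[0,0,0],"grip":-0.4},{"slide":[0.001,0.001,-0.026],"delta_rot":[0,0,0],"grip":-0.4},{"slide":[0.001,0.001,-0.026],"delta_rot":[0,0,0],"grip":-0.4},{"slide":[0.001,0.001,-0.026],"delta_rot":[0,0,0],"grip":-0.4}]'

```text
clock: 38.8
tool_pos: [622.5, -122.1, 66.7]
ee_rot: [0.0, 0.685, 0.728, -0.0]
contact_force: [-1.0, 0.0, -1.8]
opening: 47.3
grip_force: 25.0
```

>>> move_arm --series '[{"slide":[-0.001,0,-0.002],"delta_rot":[0,0,0],"grip":-0.4},{"slide":[-0.001,0,-0.003],"delta_rot":[0,0,0],"grip":-0.4},{"slide":[-0.001,0,-0.003],"delta_rot":[0,0,0],"grip":-0.4},{"slide":[-0.001,0,-0.003],"delta_rot":[0,0,0],"grip":-0.4}]'

```text
clock: 39.13
tool_pos: [622.5, -121.9, 65.9]
ee_rot: [0.0, 0.685, 0.728, 0.0]
contact_force: [-0.2, 3.2, 3.8]
opening: 47.5
grip_force: 25.0
```

>>> move_arm --series '[{"slide":[0,0,0],"delta_rot":[0,0,0],"grip":1},{"slide":[0,0,0],"delta_rot":[0,0,0],"grip":1},{"slide":[0,0,0],"delta_rot":[0,0,0],"grip":1},{"slide":[0,0,0],"delta_rot":[0,0,0],"grip":1},{"slide":[0,0,0.05],"delta_rot":[0,0,0],"grip":1},{"slide":[0,0,0.12],"delta_rot":[0,0,0],"grip":1},{"slide":[0,0,0.2],"delta_rot":[0,0,0],"grip":1},{"slide":[0,0,0.26],"delta_rot":[0,0,0],"grip":1},{"slide":[-0.45,0.0,0.3],"delta_rot":[0,0,0],"grip":1},{"slide":[-0.45,0.0,0.3],"delta_rot":[0,0,0],"grip":1},{"slide":[-0.45,0.0,0.3],"delta_rot":[0,0,0],"grip":1},{"slide":[-0.45,0.0,0.3],"delta_rot":[0,0,0],"grip":1},{"slide":[-0.45,0.0,0.3],"delta_rot":[0,0,0],"grip":1},{"slide":[-0.45,0.0,0.3],"delta_rot":[0,0,0],"grip":1},{"slide":[-0.45,0.0,0.3],"delta_rot":[0,0,0],"grip":1},{"slide":[-0.45,0.0,0.3],"delta_rot":[0,0,0],"grip":1}]'

```text
clock: 40.47
tool_pos: [397.1, -122.6, 215.8]
ee_rot: [0.001, 0.686, 0.728, 0.0]
contact_force: [0.6, 0.1, -0.3]
opening: 88.3
grip_force: 0.0
```

```bash
python3 - <<'E'
from h import *
p=read_camera("top"); print(state()["tool_pos"])
for c,s in discs(p,(190,250,250,410)):
    z=113.7 if s[4]>350 else 110.6
    print(s[4],px2w(p,*c,z).round(1))
q=read_camera("side")
a=cv2.resize(p["img"][170:260,220:440],(660,270),interpolation=cv2.INTER_CUBIC); b=cv2.resize(q["img"][150:350,220:440],(330,300),interpolation=cv2.INTER_CUBIC)
o=np.zeros((570,660,3),np.uint8); o[:270]=a; o[270:,:330]=b; cv2.imwrite("pics/f.png",o)
E
```

```text
[ 397.72886334 -122.66437491  215.77355658]
257 [617.7 -57.8 110.6]
348 [ 617.7 -111.6  110.6]
```

View pics/f.png

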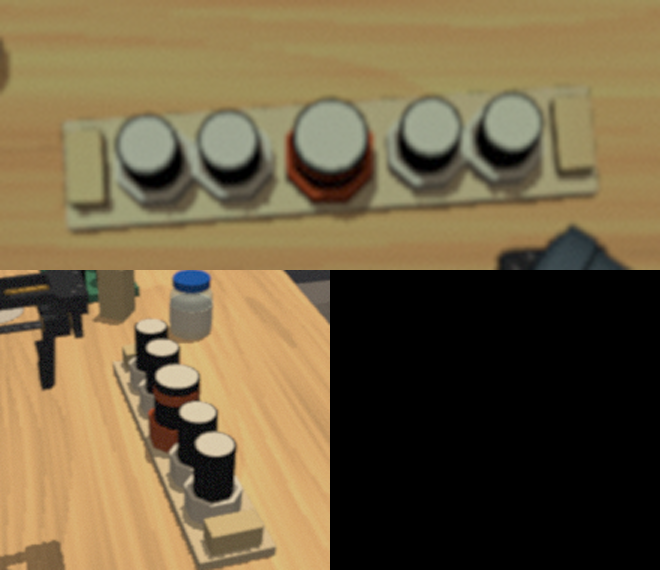

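```bash
python3 -c "
from plant import *
print(sign_off())"
```

```text
the job is handed in; nothing more can be done
None
```

The job is handed in, but `sign_off()` returned no verdict; the last pictures show the five setters in line with the big one in the middle and all five jars upright in their dishes. I checked seating by contact at the expected height and by eye, not by measuring every jar.

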